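# Pry the terminal cover off a regulator

## Task

Take the orange-handled pry tool from the black rubber mat, push its flat blade into the notch (yellow mark) of the black snap-fit terminal cover on the aluminium regulator housing, and lever the cover up over the housing's pry rib until it springs off its two latches; do not pull at the cover with the gripper while it is still snapped on. Then lay the tool down flat, all of it on the rubber mat again, and set the loosened cover down flat in the blue tray. Never drop the cover or let it fly, and leave the other things on the bench where they are.

Things in the scene. Friction and masses are not known exactly. Their poses are not given: they have to be found in the camera images.
- housing: Regulator housing fixed to the bench: dark foot plate 130 x 90 x 8 mm, aluminium block 88 x 50 mm (x, y), fins to 64 mm wide below 40 mm height, capped by the black cover. Origin: centre of the underside, on the bench. Its -x side, with the notch, faces roughly the robot; there a 24 mm wide ledge, top 76 mm high, sticks out 32 mm and ends in the rounded pry rib.
- pry_rib (a point): Top of the pry rib (fulcrum), housing frame (-75, 0, 78) mm: a bar 8 mm thick, 28 mm long along the housing's y, 30 mm in front of the cover's front face and 7 mm below the underside of its top plate. With the blade resting on it and 10 to 15 mm under the cover, push the handle down: the latches give at about 10 mm rise of the tip (free gap included); 14 to 18 mm (about 20 degrees) is plenty.
- cover_center (a point): Centre of the black cover, a cap 90 x 54 x 20 mm (x, y, z), 60 g, axes as the housing's while on. Top plate 4 mm; flat side skirts 54 mm apart over all can be pinched from above (block below is narrower). Two sprung latches hold its notch end down with about 13 N. Sprung off, it stays resting on the latches, notch end some 10 mm up (7 degrees), then lifts straight off.
- cover_notch (a point): Middle of the notch at the cover's front face, under its top plate: 85 mm above the bench while snapped on; cover frame 45 mm in -x of the centre, 6 mm above it. Opening 28 mm wide, from the floor at 76 mm up to 85 mm height; the pocket behind is 26 mm wide, its back wall 18.5 mm inside. The blade goes in level, along the housing's +x. A yellow stripe on top marks it.
- tool_grip (a point): Pry tool, 200 mm long, about 90 g. Orange handle 90 x 22 x 14 mm (x, y, z). This point is mid-width, mid-thickness, 65 mm from the butt end and near the centre of mass: grip here across the width. Tool +x points to the blade's tip, 135 mm away; z up. It lies on the mat on its handle, this point 10 mm above the bench, blade level.
- tool_tip (a point): Middle of the end of the tool's steel blade. The blade is straight, 14 mm wide and 3 mm thick, 110 mm long, lying in the middle of the handle's thickness; its last 15 mm are 2 mm thick.
- mat: Black rubber mat fixed on the bench, 280 x 130 x 3 mm (x, y, z), origin at the centre of its underside. The tool lies on it lengthwise.
- tray: Blue open tray fixed on the bench, 200 x 140 x 32 mm outside (x, y, z), walls 4 mm, floor about 4 mm thick; origin at the centre of its underside.
- spray_can: Bystander: red spray can, 52 mm across, 150 mm high; origin at its underside.
- jar: Bystander: jar with steel lid, 60 mm across, 75 mm high; origin at its underside.
- wrench: Bystander: wrench lying on the bench.
- screwdriver: Bystander: screwdriver lying on the bench.
- bearing: Bystander: steel bearing ring, 48 mm across, 14 mm high.
- piston: Bystander: aluminium piston, 52 mm across, 50 mm high.
- small_bin: Bystander: small red bin of pins, 100 x 70 x 40 mm.
There are look-alikes about, which are no part of the job. There is more than one size of the part that bears tool_grip; the job needs the largest.

How it is judged:
On the way, in this order (a step that is already met when the one before it is completed fails the run):
1. the tool's blade tip is in the cover's notch, at least 3 mm inside the front face, while the cover is still snapped on (risen less than 2 mm) (x of tool_tip in the frame of housing between -0.042 and -0.02 m and y of tool_tip in the frame of housing between -0.014 and 0.014 m and z of tool_tip in the frame of housing between 0.075 and 0.087 m and z of cover_notch in the frame of housing below 0.087 m), for 0.1 s.
2. levered by the blade, still within 35 mm of the notch, the cover's notch end has risen more than 6 mm (z of cover_notch in the frame of housing above 0.091 m and distance between tool_tip and cover_notch below 0.035 m), for 0.1 s.
At the end, for the whole second after the job is handed in: The cover lies flat (within 7 degrees, either face up) and still on the floor of the blue tray, and the pry tool lies still and flat on the rubber mat, grip point and blade tip both over the mat (5 mm overhang allowed) (x of cover_center in the frame of tray between -0.09 and 0.09 m and y of cover_center in the frame of tray between -0.06 and 0.06 m and z of cover_center in the frame of tray between 0 and 0.024 m and angle between the z axis of cover_center and the z axis of tray, either way round below 0.12 rad and linear speed of each of cover, pry_tool below 0.02 m/s and x of tool_grip in the frame of mat between -0.145 and 0.145 m and y of tool_grip in the frame of mat between -0.07 and 0.07 m and z of tool_grip in the frame of mat between 0 and 0.022 m and x of tool_tip in the frame of mat between -0.145 and 0.145 m and y of tool_tip in the frame of mat between -0.07 and 0.07 m and z of tool_tip in the frame of mat between 0 and 0.022 m); the robot touches nothing.
It fails at once if the gripper or arm presses or pulls the cover (over 2 N) while it is still snapped on (notch end risen less than 4 mm, cover on the housing) (contact force between any of the fingers, the arm and cover above 2 N and horizontal distance between cover_center and housing below 0.01 m and z of cover_notch in the frame of housing below 0.089 m).
It fails at once if the cover falls or flies free of the gripper faster than 0.9 m/s (linear speed of cover above 0.9 m/s and contact force between the fingers and cover below 0.1 N).
It fails at once if a bystander is moved by more than 30 mm (distance of any of spray_can, jar, wrench, screwdriver, bearing, piston, small_bin from where it was at the start of the episode above 0.03 m).
It also fails if it takes over 64 s, if anything falls off the work surface, if the arm or the gripper's body presses on something with over 40 N, if the wrist force passes 120 N, or if a joint passes its speed limit or range.

## Robot

A 6-joint arm with a two-finger parallel gripper is mounted at the origin on the work surface. World frame = base frame: x ahead of the robot, y to its left, z up, the work surface at z = 0. Lengths are in m, angles in rad, forces in N, time in s.
With the tool pointing down it reaches from about 0.4 to 0.925 m from the base axis. Payload 12.5 kg.
Tool frame: the origin (TCP) lies midway between the tips of the shut fingers; the grasp point (between the pads) lies 19 mm behind it; z points along the fingers, y is the line along which they close (so a half turn about z gives the same grasp; the last joint's range is limited). The gripper opens to 95 mm and grips with 3 to 60 N. Pads are 20 mm wide; open, the fingers measure 119 mm over their backs; the gripper's body (75 mm by 180 mm) begins 59 mm behind the grasp point.
Start: joints at [-1.375, 0.491, 1.559, -0, 1.092, -0.106], TCP at [0.186, -0.597, 0.194] pointing down, gripper open.
Joint ranges: [-3.1, 3.1], [-0.84, 2.19], [0.05, 2.79], [-1.13, 4.28], [0.06, 2.93], [-2.69, 2.69]. Speed limits (rad/s): [2.22, 2.22, 2.79, 3.14, 3.14, 3.14].

## Interface

Orientations are given as a unit quaternion [w, x, y, z].
In Python, from station import env gives the robot as it stands.
- The arm moves only by the tool jog_arm, never from a script. Its argument "deltas" is a list of rows, each a list of 3 entries, a list of its own where there are three numbers: the shift along the world's x, y, z in mm, then the turn about the world's z in rad, then the closure, from 0 (fully open) to 1 (shut). In form: [[[x, y, z], twist, fingers], ...]. A call has 1 to 20 rows; each row is the pose to reach, as a shift and turn from the pose commanded when the call began; what a row does not reach only later rows make up. A row lasts 1/8 s, in which the tool goes at most 62.5 mm and 10.7 degrees, less where a joint would pass 70% of its speed; a pose out of reach is approached as far as the arm can. A call with a gripper value outside its range is refused whole. The fingers move at their own pace and stop on an object; "newtons" is the grip in N (left out, the last holds). Time passes only in rows, so rows that repeat a pose let the fingers close. It gives the time, the measured TCP pose, the force, the opening and the grip force at its end, in the units of the state.
- env.sense(): the state, without advancing time (a new reading comes with each control period).
- env.grab_frame(name): name is "scene" or "top"; returns the picture (420x560x3 uint8, red, green, blue); there is no depth.
- env.get_calibration(name): a dict with "fx", "fy", "cx", "cy" (pixels), "rvec" (rotation vector, rad) and "tvec" (3), from world to camera coordinates, as OpenCV has them. Camera axes: x right, y down, z forward; pixel columns grow to the right and rows downward; lengths in m; the calibration is good to about 2 mm. A picture is of the moment at which its call begins. get_calibration takes no time and is no camera call.
- env.sign_off(): hands the job in; it is judged then, once.
The state is a dict: "time": time; "joints": joint angles; "dq": joint speeds; "effort": joint torques, N m; "ee_pos": TCP position; "tool_rot": TCP orientation; "force": force on the tool from outside, world axes, zero at the start; "ft_torque": the same for the moment, N m; "finger_gap": finger opening in m; "grip_force": force on a finger pad.
Only numpy, scipy, OpenCV 4.12 (cv2) and the standard library are available. Lean on these libraries where they do the work, as an engineer would, in place of code of your own. Each camera call takes 0.05 s, during which the arm holds its last target. There are 200 camera calls.

## Working session

There is one attempt and no reset: what is moved stays moved. The work goes in short steps, Python scripts to look and compute and a tool call to move; the robot and the scene stay as the last step left them, time stands still between calls to the robot, and variables do not carry over. Pictures are saved under pics/ and viewed, at most 10 in all, crops included, and the job is handed in when it is done.

Besides the shell and the picture viewer there is one more tool, called as name([rows], argument=value, ...), one row to a line, values as JSON. jog_arm: Moves the arm, as the interface text tells. Its arguments: {"type":"object","properties":{"deltas":{"type":"array"},"newtons":{"type":"number"}},"required":["deltas"]}

```bash
mkdir -p pics; cat > h.py <<'E'
import numpy as np, cv2
from station import env
def snap(n,f):
    im=env.grab_frame(n); cv2.imwrite(f'pics/{f}.png',im[:,:,::-1]); return im
def crop(im,f,x0,y0,x1,y1,s):
    c=cv2.resize(im[y0:y1,x0:x1],None,fx=s,fy=s,interpolation=cv2.INTER_CUBIC); cv2.imwrite(f'pics/{f}.png',c[:,:,::-1])
def cal(n):
    c=env.get_calibration(n); K=np.array([[c['fx'],0,c['cx']],[0,c['fy'],c['cy']],[0,0,1.]])
    return K,np.array(c['rvec'],float).ravel(),np.array(c['tvec'],float).ravel()
def ray(n,uv,z):
    K,r,t=cal(n); R=cv2.Rodrigues(r)[0]; o=-R.T@t; d=R.T@np.linalg.inv(K)@[*uv,1.]
    return o+d*(z-o[2])/d[2]
def proj(n,P):
    K,r,t=cal(n); return cv2.projectPoints(np.array(P,float).reshape(-1,3),r,t,K,None)[0].reshape(-1,2)
E
python3 - <<'E'
from h import *
a=snap('scene','s0');b=snap('top','t0')
cv2.imwrite('pics/t0b.png',cv2.resize(b,(784,588),interpolation=cv2.INTER_CUBIC)[:,:,::-1])
cv2.imwrite('pics/s0b.png',cv2.resize(a,(784,588),interpolation=cv2.INTER_CUBIC)[:,:,::-1])
for n in('scene','top'):
    K,r,t=cal(n);R=cv2.Rodrigues(r)[0];print(n,-R.T@t,R[2],K[0,0])
print(env.sense())
E
```

```text
scene [ 1.45166882 -0.10470034  0.81003149] [-0.7828943   0.12660709 -0.60913641] 409.97001877650365
top [0.39774106 0.02811875 1.07029887] [ 0.11718101  0.01655526 -0.99297257] 401.2400665366141
{'time': 0.1, 'joints': array([-1.37462005e+00,  4.91490850e-01,  1.55938947e+00, -1.14708379e-05,
        1.09169744e+00, -1.05586182e-01]), 'dq': array([-0.00096068, -0.00204961, -0.00215409, -0.00079822, -0.00036207,
       -0.00201184]), 'effort': array([ 1.83911638e-03, -6.13622403e+01, -2.58605325e+01,  6.93280273e-02,
        4.70689335e-02, -7.54841608e-05]), 'ee_pos': array([ 0.18573312, -0.59651823,  0.1933251 ]), 'tool_rot': array([-4.91818630e-04,  9.88638487e-01,  1.50312009e-01, -2.73857899e-05]), 'force': array([-0.62336873,  0.59245677, -0.20724173]), 'ft_torque': array([ 0.01800071, -0.00138597, -0.02379052]), 'grip_force': 0.0, 'finger_gap': 0.09524030264578376}
```

View pics/t0b.png

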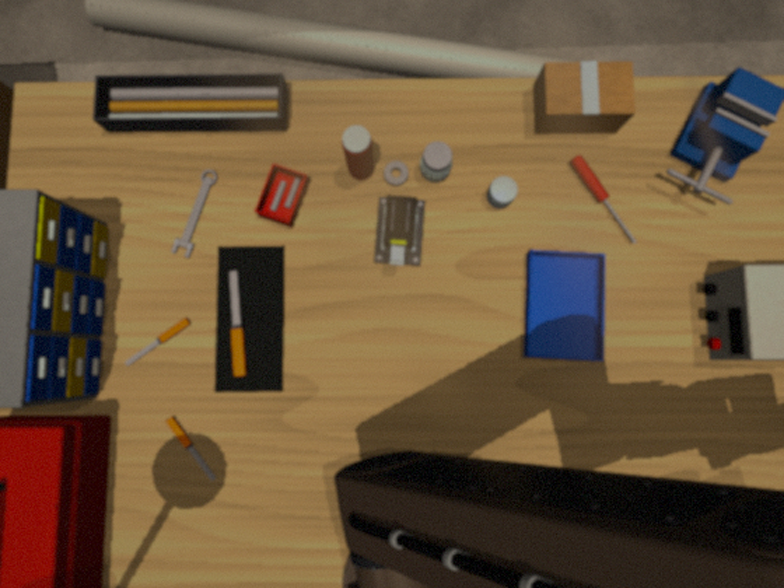

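View pics/s0b.png

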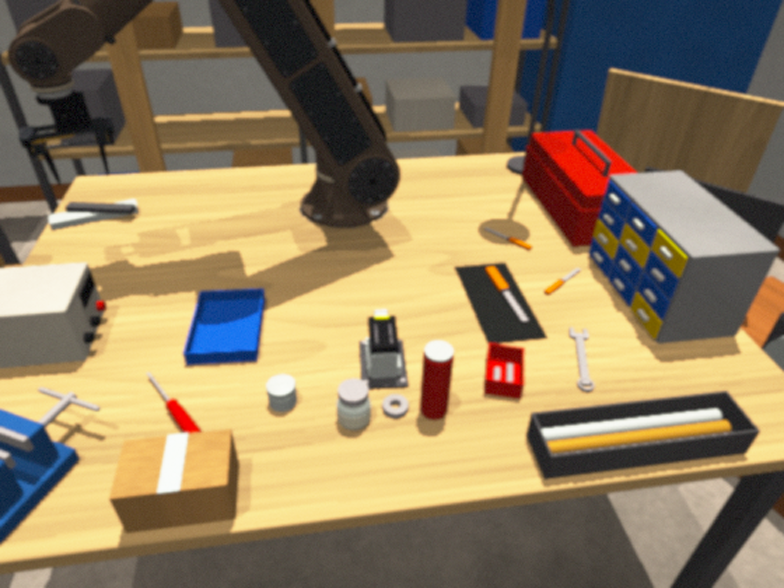

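The top view (784 wide) shows the large pry tool on the mat, with its butt near (239,376) and tip near (233,271). The housing is at (400,230) with the yellow mark at (398,242), and the tray is at (565,305). Two smaller look-alike tools lie off the mat. I'll enlarge these areas.

```bash
python3 - <<'E'
from h import *
b=cv2.imread('pics/t0.png')[:,:,::-1]
A=cv2.resize(b[170:290,145:215],None,fx=5,fy=5,interpolation=cv2.INTER_CUBIC)
B=cv2.resize(b[80:200,240:320],None,fx=5,fy=5,interpolation=cv2.INTER_CUBIC)
cv2.imwrite('pics/c1.png',np.hstack([A,B])[:,:,::-1])
s=cv2.imread('pics/s0.png')[:,:,::-1]
crop(s,'c2',240,205,400,305,5)
E
```

```text
(no output)
```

View pics/c1.png

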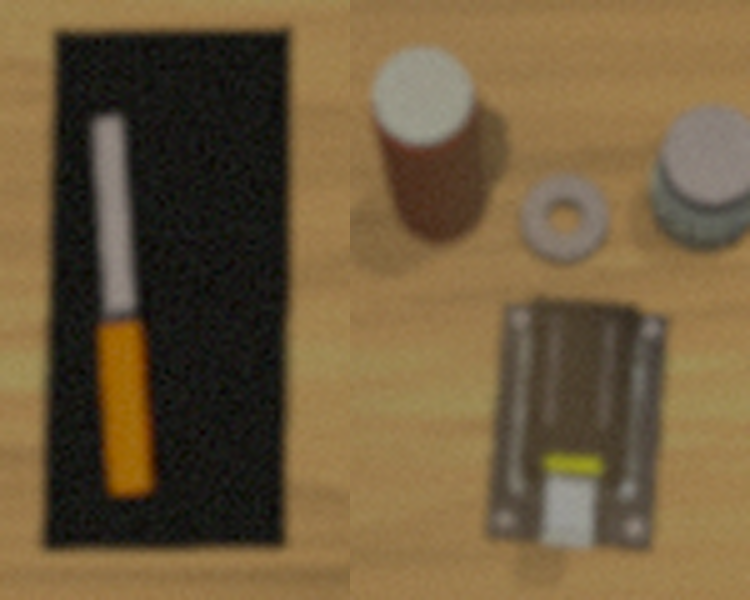

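View pics/c2.png

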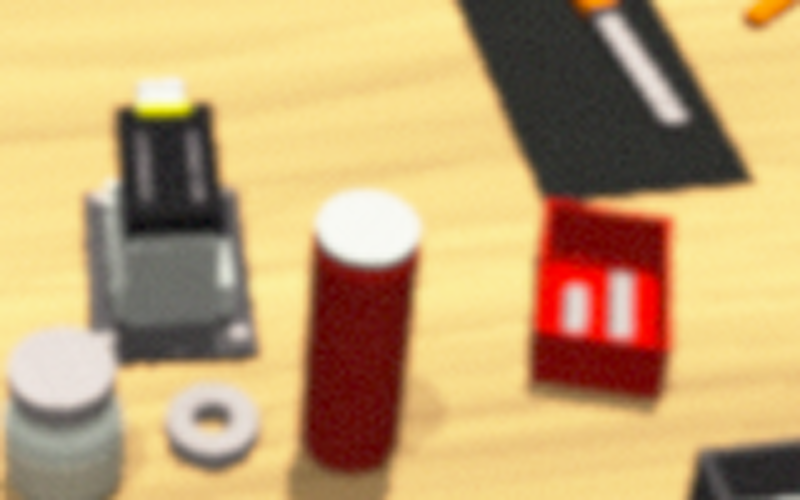

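```bash
python3 - <<'E'
from h import *
L=lambda x,y:((x+.5)/5-.5+145,(y+.5)/5-.5+170)
R=lambda x,y:((x-350+.5)/5-.5+240,(y+.5)/5-.5+80)
T=lambda x,y:((x+.5)/1.4-.5,(y+.5)/1.4-.5)
def P(name,f,pts,z):
    q=np.array([ray('top',f(*p),z)[:2] for p in pts]); print(name,(q*1000).round(1).tolist(),'mean',(q.mean(0)*1000).round(1)); return q
t=P('tip',L,[(107,115)],.011);b=P('butt',L,[(131,496)],.017)
h=P('hfront',L,[(121,320)],.017)
d=t[0]-b[0];print('len',np.hypot(*d),'yaw',np.arctan2(d[1],d[0]), 'yaw handle',np.arctan2(*(h[0]-b[0])[::-1]))
u=d/np.hypot(*d);print('grip',b[0]+.065*u)
m=P('mat',L,[(57,33),(289,32),(284,545),(45,546)],.003)
f=P('foot',R,[(507,303),(667,315),(650,549),(488,538)],.008)
for i,j in((3,0),(2,1)):
    e=f[j]-f[i];print('yaw',np.arctan2(e[1],e[0]),np.hypot(*e))
e=f[0]-f[1];print(np.arctan2(-e[0],e[1]),np.hypot(*e))
P('yellow',R,[(574,464),(545,462),(603,467)],.096)
c=P('coverfar',R,[(533,299),(637,306)],.096)
P('ledge end',R,[(543,545),(594,547)],.077)
P('tray',T,[(527,250),(604,253),(604,360),(524,357)],.032)
P('can top',R,[(423,95)],.150);P('jar',R,[(710,155)],.075)
# scene view cross checks
S=lambda x,y:((x+.5)/5-.5+240,(y+.5)/5-.5+205)
def Q(name,p,z):print('S',name,(ray('scene',S(*p),z)*1000).round(1))
for p in[(138,107),(190,111)]:Q('yellow',p,.096)
for p in[(125,225),(222,232)]:Q('coverfar',p,.096)
Q('tip',(677,122),.011)
for p in((138,80),(186,80)):Q('ledge end',p,.077)
E
```

```text
tip [[573.8, 338.5]] mean [573.8 338.5]
butt [[371.3, 317.9]] mean [371.3 317.9]
hfront [[463.2, 325.9]] mean [463.2 325.9]
len 0.2035398454977048 yaw 0.10110190189611908 yaw handle 0.08674560940147907
grip [0.43596454 0.32447919]
mat [[620.4, 369.5], [620.4, 242.9], [345.3, 240.0], [344.8, 366.6]] mean [482.7 304.8]
foot [[717.7, 56.4], [710.4, -30.6], [581.5, -20.2], [587.9, 66.7]] mean [649.4  18.1]
yaw -0.0785852489070499 0.13016595949681312
yaw -0.07988911907768352 0.129269830817589
-0.0832041179949636 0.08729856292430103
yellow [[609.1, 21.0], [610.1, 35.3], [607.5, 6.6]] mean [608.9  21. ]
coverfar [[693.1, 41.1], [689.2, -10.8]] mean [691.2  15.2]
ledge end [[571.9, 36.5], [570.7, 11.0]] mean [571.3  23.8]
tray [[605.7, -220.1], [599.3, -363.0], [401.0, -353.8], [406.6, -208.5]] mean [ 503.2 -286.4]
can top [[777.4, 92.8]] mean [777.4  92.8]
jar [[775.1, -49.7]] mean [775.1 -49.7]
S yellow [615.7   7.8  96. ]
S yellow [622.7  35.   96. ]
S coverfar [705.7 -11.   96. ]
S coverfar [717.4  36.5  96. ]
S tip [573.8 339.7  11. ]
S ledge end [570.2  13.9  77. ]
S ledge end [573.8  40.6  77. ]
```

jog_arm([
  [[314,316,40],-0.1,0],
  [[314,316,40],-0.207,0],
  [[314,316,40],-0.207,0],
  [[314,316,40],-0.207,0],
  [[314,316,40],-0.207,0],
  [[314,316,40],-0.207,0],
  [[314,316,40],-0.207,0],
  [[314,316,40],-0.207,0],
  [[251,921,-40],-0.207,0],
  [[251,921,-40],-0.207,0],
  [[251,921,-40],-0.207,0],
  [[251,921,-40],-0.207,0],
  [[251,921,-40],-0.207,0],
  [[251,921,-40],-0.207,0],
  [[251,921,-40],-0.207,0],
  [[251,921,-40],-0.207,0],
  [[251,921,-40],-0.207,0],
  [[251,921,-40],-0.207,0],
  [[251,921,-40],-0.207,0],
  [[251,921,-40],-0.207,0],
])

```text
time: 2.6
ee_pos: [0.4368, 0.3233, 0.1536]
tool_rot: [0.0, 0.999, 0.047, -0.0]
force: [-0.7, 0.3, 0.1]
finger_gap: 0.0951
grip_force: 0.0
```

jog_arm([
  [[0,0,-50],0,0.4],
  [[0,0,-100],0,0.4],
  [[0,0,-125],0,0.4],
  [[0,0,-138],0,0.4],
  [[0,0,-148],0,0.4],
  [[0,0,-148],0,0.4],
  [[0,0,-148],0,1],
  [[0,0,-148],0,1],
  [[0,0,-148],0,1],
  [[0,0,-148],0,1],
  [[0,0,-148],0,1],
  [[0,0,-148],0,1],
], newtons=30)

```text
time: 4.1
ee_pos: [0.4368, 0.3242, 0.0058]
tool_rot: [0.0, 0.999, 0.047, -0.0]
force: [0.4, -0.5, -0.6]
finger_gap: 0.0033
grip_force: 0.0
```

```bash
python3 - <<'E'
from h import *
a=snap('scene','s1');b=snap('top','t1')
A=cv2.resize(b[160:290,130:260],(400,400),interpolation=cv2.INTER_CUBIC)
B=cv2.resize(a[160:260,280:400],(480,400),interpolation=cv2.INTER_CUBIC)[:,:400]
cv2.imwrite('pics/c3.png',np.hstack([A,B])[:,:,::-1])
s=env.sense();print(s['finger_gap'],s['grip_force'],s['ee_pos'])
E
```

```text
0.0009767817764543953 0.0 [0.43677571 0.32423452 0.00583228]
```

View pics/c3.png

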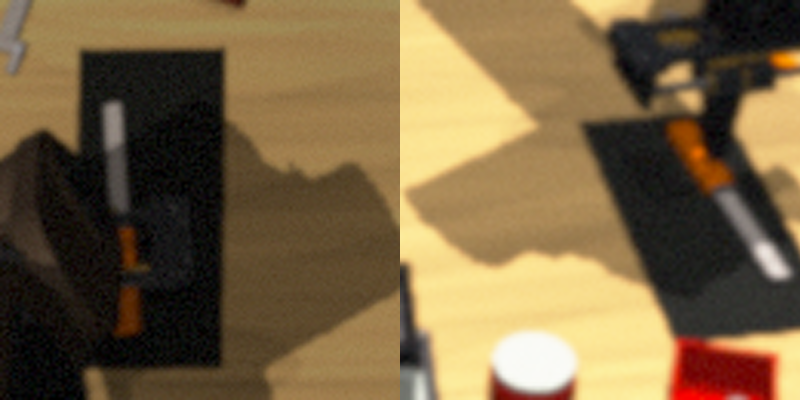

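```bash
python3 - <<'E'
from h import *
for z in (.006,.017,.03,.06):
    p=proj('top',[.4368,.3242,z])[0];q=proj('scene',[.4368,.3242,z])[0]
    print(z,p,q,'crop',(p-[130,160])*400/130,(q-[280,160])*4+[400,0])
a=cv2.imread('pics/s1.png')[:,:,::-1]
crop(a,'c4',330,165,400,235,8)
E
```

```text
0.006 [170.30342109 243.80222698] [355.94898111 203.45630469] crop [124.01052643 257.85300609] [703.79592444 173.82521876]
0.017 [169.14969306 243.65048524] [356.39414788 200.75565701] crop [120.46059402 257.38610844] [705.57659152 163.02262804]
0.03 [167.75502603 243.4670545 ] [356.92606327 197.52874035] crop [116.16931087 256.82170614] [707.70425308 150.11496138]
0.06 [164.40086273 243.02590498] [358.17818426 189.93262613] crop [105.84880839 255.46432301] [712.71273702 119.73050451]
```

View pics/c4.png

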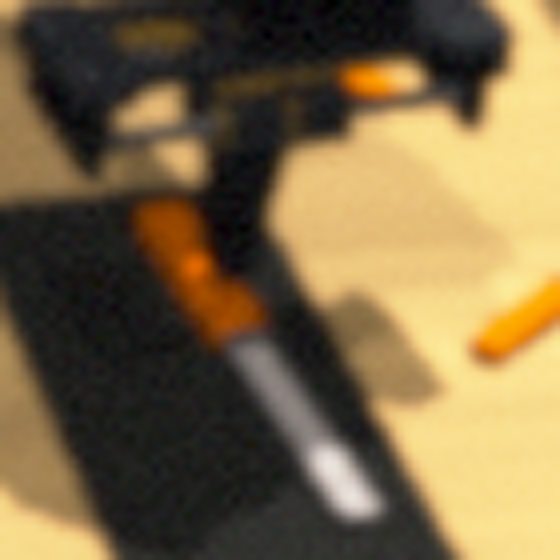

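jog_arm([
  [[0,0,20],0,1],
  [[0,0,60],0,0.4],
  [[0,0,60],0,0.4],
  [[0,0,60],0,0.4],
  [[0,0,60],0,0.4],
])

```text
time: 4.82
ee_pos: [0.4364, 0.324, 0.0649]
tool_rot: [0.0, 0.999, 0.047, -0.001]
force: [-0.1, 0.5, -0.7]
finger_gap: 0.0345
grip_force: 0.0
```

```bash
python3 - <<'E'
from h import *
a=snap('scene','s2');b=snap('top','t2')
t1=cv2.imread('pics/t1.png')[:,:,::-1]
R=lambda im,x,y,w,h:cv2.resize(im[y:y+h,x:x+w],(400,300),interpolation=cv2.INTER_CUBIC)
A=np.vstack([R(t1,130,190,120,90),R(b,130,190,120,90)])
s1=cv2.imread('pics/s1.png')[:,:,::-1]
B=np.vstack([R(s1,310,150,100,75),R(a,310,150,100,75)])
cv2.imwrite('pics/c5.png',np.hstack([A,B])[:,:,::-1])
s=env.sense();print(s['finger_gap'],s['ee_pos'])
E
```

```text
0.042790723282880035 [0.43647962 0.32402803 0.06503588]
```

View pics/c5.png

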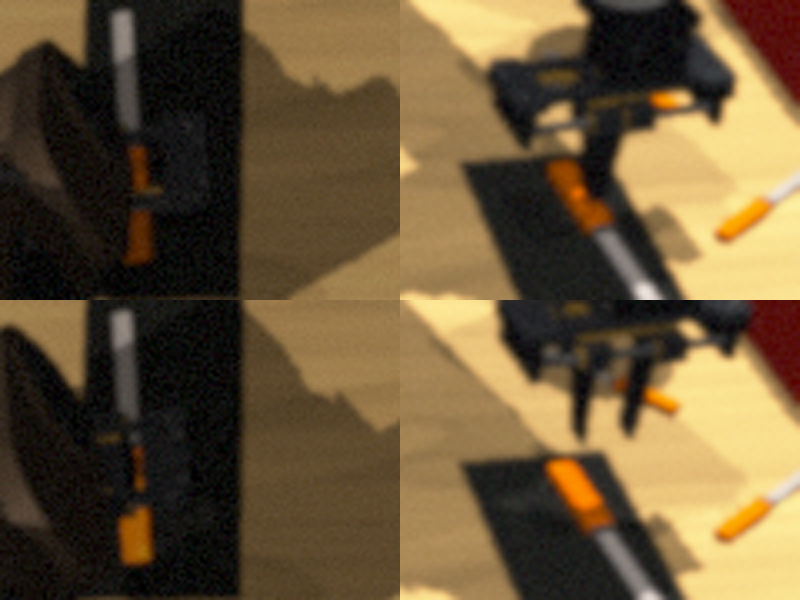

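The lower panels show the tool unmoved, so the fingers closed without touching it. The fingertips look offset from where I project the TCP. I'll check this over the bare bench with the fingers shut.

jog_arm([
  [[0,-60,0],0,1],
  [[0,-120,0],0,1],
  [[10,-170,0],0,1],
  [[10,-170,0],0,1],
  [[10,-170,0],0,1],
  [[10,-170,0],0,1],
  [[10,-170,0],0,1],
])

```text
time: 5.8
ee_pos: [0.4466, 0.1551, 0.0658]
tool_rot: [0.0, 0.999, 0.048, -0.0]
force: [-0.8, 0.2, -0.0]
finger_gap: 0.0006
grip_force: 0.0
```

```bash
python3 - <<'E'
from h import *
p=env.sense()['ee_pos'];a=snap('scene','s3').copy();b=snap('top','t3').copy();print(p,env.sense()['finger_gap'])
out=[]
for n,im in(('top',b),('scene',a)):
    q=proj(n,p)[0]; x,y=np.round(q).astype(int); print(n,q)
    c=cv2.resize(im[y-50:y+50,x-33:x+33],None,fx=6,fy=6,interpolation=cv2.INTER_CUBIC)
    for z,col in((0,(255,0,0)),(.019,(0,255,0)),(.06,(0,0,255))):
        w=(proj(n,p+[0,0,z])[0]-[x-33,y-50]+.5)*6; cv2.drawMarker(c,tuple(w.astype(int).tolist()),col,1,10,1)
    out.append(c)
cv2.imwrite('pics/c6.png',np.hstack(out)[:,:,::-1])
E
```

```text
[0.44655728 0.15514008 0.06576866] 0.00041326227892136665
top [231.01194872 238.90761657]
scene [306.96122078 194.38061182]
```

View pics/c6.png

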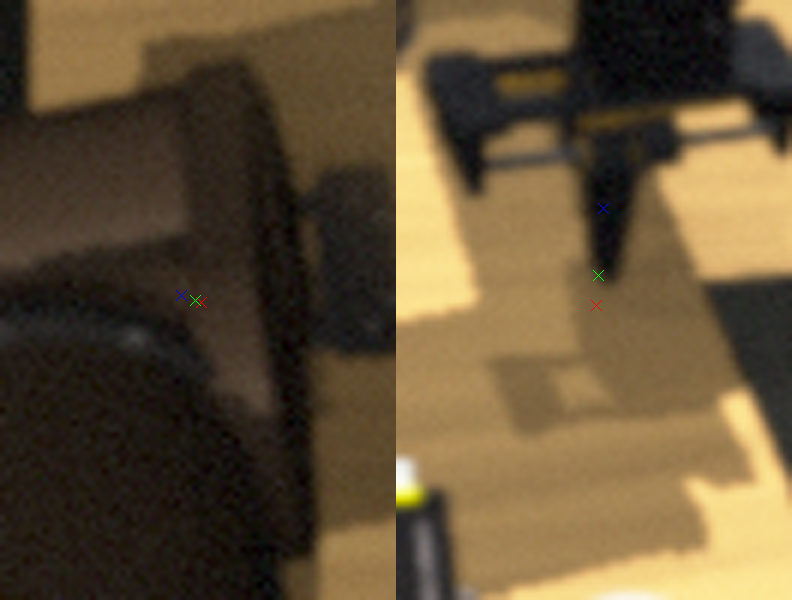

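jog_arm([
  [[0,0,-45],0,1],
  [[0,0,-60],0,1],
  [[0,0,-66],0,1],
  [[0,0,-69],0,1],
  [[0,0,-69],0,1],
])

```text
time: 6.52
ee_pos: [0.447, 0.1544, -0.0027]
tool_rot: [-0.0, 0.999, 0.047, 0.0]
force: [-0.4, 0.7, 0.7]
finger_gap: 0.0002
grip_force: 0.0
```

jog_arm([
  [[0,0,-3],0,1],
  [[0,0,-5],0,1],
  [[0,0,-7],0,1],
  [[0,0,-9],0,1],
  [[0,0,-9],0,1],
])

```text
time: 7.15
ee_pos: [0.4467, 0.1542, -0.0123]
tool_rot: [0.0, 0.999, 0.047, -0.0]
force: [1.3, -0.5, 0.2]
finger_gap: 0.0006
grip_force: 0.0
```

jog_arm([
  [[0,0,-2],0,1],
  [[0,0,-4],0,1],
  [[0,0,-6],0,1],
  [[0,0,-6],0,1],
])

```text
time: 7.65
ee_pos: [0.4467, 0.1542, -0.0183]
tool_rot: [0.0, 0.999, 0.047, -0.0]
force: [-0.5, -0.8, 0.0]
finger_gap: 0.0007
grip_force: 0.0
```

jog_arm([
  [[0,0,-2],0,1],
  [[0,0,-4],0,1],
  [[0,0,-4],0,1],
])

```text
time: 8.02
ee_pos: [0.4469, 0.1543, -0.0206]
tool_rot: [-0.0, 0.999, 0.047, 0.001]
force: [-5.6, -2.2, 30.6]
finger_gap: 0.0006
grip_force: 15.1
```

```bash
python3 - <<'E'
from h import *
p=env.sense()['ee_pos'];print(p,env.sense()['force'])
a=snap('scene','s4')
x,y=np.round(proj('scene',p+[0,0,.02])[0]).astype(int)
c=cv2.resize(a[y-38:y+37,x-50:x+50],None,fx=8,fy=8,interpolation=cv2.INTER_CUBIC)
for z,col in((0,(255,0,0)),(.019,(0,255,0)),(.06,(0,0,255))):
    w=(proj('scene',p+[0,0,z])[0]-[x-50,y-38]+.5)*8; print(z,w); cv2.drawMarker(c,tuple(w.astype(int).tolist()),col,1,10,1)
cv2.imwrite('pics/c7.png',c[:,:,::-1])
E
```

```text
[ 0.44692992  0.15426148 -0.02063715] [-5.59119539 -2.17541006 30.55236888]
0 [397.20550176 349.17807632]
0.019 [399.86167525 312.24047575]
0.06 [405.75595639 230.27271158]
```

View pics/c7.png

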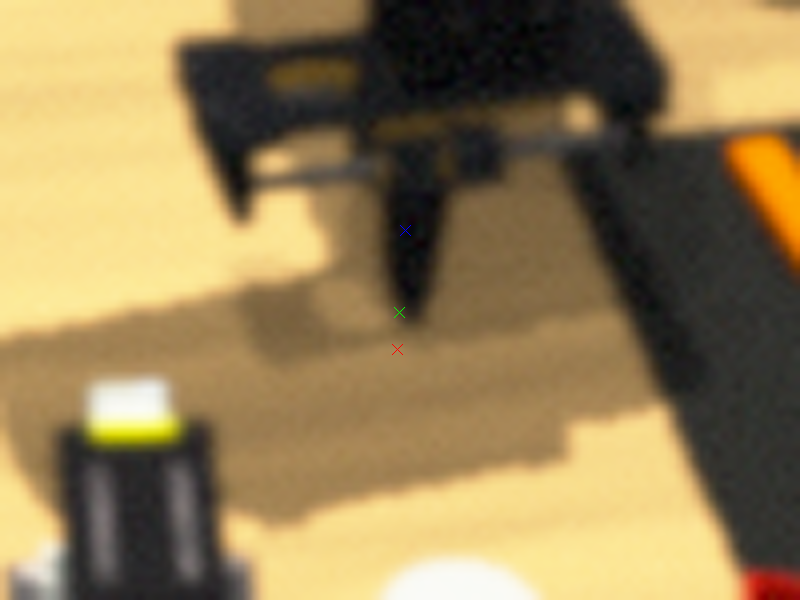

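jog_arm([
  [[0,0,60],0,0.7],
  [[-10,60,82],0,0.3],
  [[-10,120,82],0,0.3],
  [[-10,168.5,82],0,0.3],
  [[-10,168.5,82],0,0.3],
  [[-10,168.5,82],0,0.3],
  [[-10,168.5,40],0,0.3],
  [[-10,168.5,20],0,0.3],
  [[-10,168.5,10],0,0.3],
  [[-10,168.5,7],0,0.3],
  [[-10,168.5,7],0,0.7],
  [[-10,168.5,7],0,1],
  [[-10,168.5,7],0,1],
  [[-10,168.5,7],0,1],
  [[-10,168.5,7],0,1],
  [[-10,168.5,7],0,1],
], newtons=30)

```text
time: 10.07
ee_pos: [0.4368, 0.3228, -0.015]
tool_rot: [0.0, 0.999, 0.047, 0.0]
force: [-1.7, 0.9, 2.0]
finger_gap: 0.0218
grip_force: 30.0
```

jog_arm([
  [[0,0,20],0,1],
  [[0,0,50],0,1],
  [[0,-30,71],0,1],
  [[0,-70,71],-0.05,1],
  [[-4,-115,71],-0.09,1],
  [[-8,-160,71],-0.13,1],
  [[-12,-205,71],-0.175,1],
  [[-15,-245,71],-0.175,1],
  [[-17,-275,71],-0.175,1],
  [[-17,-288,71],-0.175,1],
  [[-17,-288,71],-0.175,1],
  [[-17,-288,71],-0.175,1],
])

```text
time: 11.58
ee_pos: [0.4199, 0.0354, 0.0559]
tool_rot: [0.0, 0.999, -0.04, 0.0]
force: [-0.5, 0.1, -0.9]
finger_gap: 0.0218
grip_force: 30.0
```

```bash
python3 - <<'E'
from h import *
s=env.sense();print(s['ee_pos'],s['tool_rot'],s['force'],s['finger_gap'])
a=snap('scene','s5').copy();b=snap('top','t5').copy()
h=np.array([np.cos(-.08),np.sin(-.08),0]);C=np.array([.6495,.018,0])
notch=C-.045*h+[0,0,.096]; rib=C-.075*h+[0,0,.078]
tip=s['ee_pos']+[0,0,.025]+.135*h
print('tip est',tip,'top',proj('top',tip),'scene',proj('scene',tip))
def mark(n,im,x,y,w,hh,sc):
    c=cv2.resize(im[y:y+hh,x:x+w],None,fx=sc,fy=sc,interpolation=cv2.INTER_CUBIC)
    for P,col in((notch,(255,0,0)),(rib,(0,0,255)),(tip,(0,255,0))):
        q=(proj(n,P)[0]-[x,y]+.5)*sc; cv2.drawMarker(c,tuple(q.astype(int).tolist()),col,1,8,1)
    return c
cv2.imwrite('pics/c8.png',np.hstack([mark('top',b,250,150,50,75,8),mark('scene',a,235,165,50,75,8)])[:,:,::-1])
E
```

```text
[0.41989247 0.03544228 0.05585024] [ 1.62979209e-05  9.99209157e-01 -3.97625535e-02  1.36275678e-05] [-0.54415031  0.0652916  -0.88936716] 0.02184416717200172
tip est [0.5544607  0.0246538  0.08085024] top [[282.96667261 195.19468495]] scene [[270.21527132 215.73406431]]
```

View pics/c8.png

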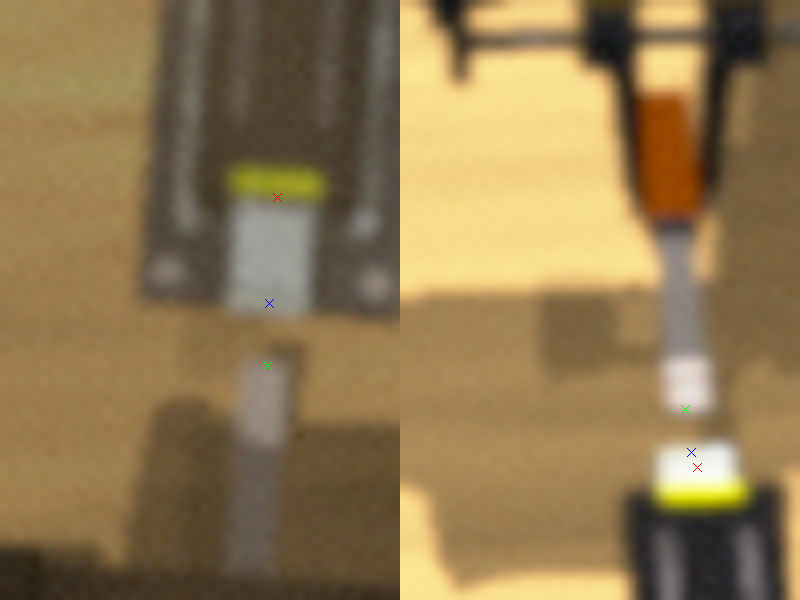

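The tip is on the notch axis, about 60 mm short of the target depth, and at the right height.

jog_arm([
  [[15,-1.2,0],0,1],
  [[30,-2.4,0],0,1],
  [[38,-3,0],0,1],
  [[45,-3.4,0],0,1],
  [[50,-3.8,0],0,1],
  [[55,-4.2,0],0,1],
  [[60,-4.5,0],0,1],
  [[60,-4.5,0],0,1],
])

```text
time: 12.68
ee_pos: [0.4801, 0.0302, 0.0558]
tool_rot: [0.0, 0.999, -0.04, 0.0]
force: [0.3, 0.3, -2.0]
finger_gap: 0.0216
grip_force: 30.0
```

jog_arm([
  [[0,0,-2],0,1],
  [[0,0,-4],0,1],
  [[0,0,-7],0,1],
  [[1,0,-10],0,1],
  [[1,0,-13],0,1],
  [[1,0,-13],0,1],
], newtons=22)

```text
time: 13.42
ee_pos: [0.4809, 0.0302, 0.0426]
tool_rot: [0.0, 0.999, -0.04, -0.0]
force: [0.6, 0.4, 0.6]
finger_gap: 0.0221
grip_force: 22.0
```

```bash
python3 - <<'E'
from h import *
s=env.sense();print(s['force'],s['ft_torque'],s['finger_gap'],s['grip_force'])
E
```

```text
[0.59672236 0.42560321 0.59166512] [ 0.03653522 -0.07336015  0.01001123] 0.022083883070381612 21.999855637550354
```

jog_arm([
  [[1,0,-3],0,1],
  [[1,0,-6],0,1],
  [[2,0,-9],0,1],
  [[2,0,-9],0,1],
])

```text
time: 13.92
ee_pos: [0.4826, 0.0302, 0.0336]
tool_rot: [0.0, 0.999, -0.04, -0.0]
force: [-1.6, 0.5, 0.8]
finger_gap: 0.022
grip_force: 22.0
```

jog_arm([
  [[1,0,-3],0,1],
  [[2,0,-6],0,1],
  [[3,0,-9],0,1],
  [[3,0,-9],0,1],
])

```text
time: 14.42
ee_pos: [0.486, 0.0302, 0.0246]
tool_rot: [0.0, 0.999, -0.04, 0.0]
force: [-1.9, 0.5, 0.1]
finger_gap: 0.022
grip_force: 22.0
```

```bash
cat >> h.py <<'E'
def yel(im):
    m=cv2.cvtColor(im,cv2.COLOR_RGB2HSV); m=cv2.inRange(m,(25,150,90),(35,255,255))
    n,l,st,c=cv2.connectedComponentsWithStats(m); return [(c[i].round(2).tolist(),int(st[i,4])) for i in range(1,n) if st[i,4]>8]
def org(im):
    m=cv2.cvtColor(im,cv2.COLOR_RGB2HSV); m=cv2.inRange(m,(8,170,60),(20,255,255))
    n,l,st,c=cv2.connectedComponentsWithStats(m); return [(c[i].round(1).tolist(),st[i].tolist()) for i in range(1,n) if st[i,4]>25]
E
python3 - <<'E'
from h import *
for n,f in(('scene','s'),('top','t')):
    o=cv2.imread(f'pics/{f}5.png')[:,:,::-1];w=snap(n,f+'6')
    for im in(o,w):
        print(n,[q for q in yel(im) if 240<q[0][0]<300],[q for q in org(im) if 200<q[0][0]<340])
h=np.array([np.cos(-.08),np.sin(-.08),0]);C=np.array([.6495,.018,0])
for dz in(0,.01): print(proj('scene',C-.041*h+[0,0,.089+dz]),proj('top',C-.041*h+[0,0,.089+dz]))
E
```

```text
scene [([272.67, 226.94], 33)] [([267.8, 184.2], [264, 177, 9, 15, 119])]
scene [([272.3, 223.8], 40)] [([269.4, 206.2], [265, 202, 10, 10, 79])]
top [([284.51, 172.27], 41)] []
top [([284.26, 170.87], 46)] []
[[271.77509411 225.8754999 ]] [[284.2555517  173.17103906]]
[[271.798792  223.0502309]] [[284.28041281 172.31474741]]
```

The yellow stripe rose about 3 px, which is roughly 11 mm, so the cover has lifted. I'll press slightly further, then withdraw.

jog_arm([
  [[1,0,-2],0,1],
  [[1,0,-4],0,1],
  [[1,0,-4],0,1],
  [[-4,0,-5],0,1],
  [[-9,0,-6],0,1],
  [[-15,1,-7],0,1],
  [[-22,1.5,-8],0,1],
  [[-30,2,-9],0,1],
  [[-40,3,-9],0,1],
  [[-55,4,-9],0,1],
  [[-62,5,-4],0,1],
  [[-62,5,-4],0,1],
])

```text
time: 16.02
ee_pos: [0.4236, 0.0353, 0.0214]
tool_rot: [0.0, 0.999, -0.04, 0.0]
force: [-0.5, -0.7, -0.5]
finger_gap: 0.0217
grip_force: 22.0
```

```bash
python3 - <<'E'
from h import *
print(env.sense()['ee_pos'],env.sense()['grip_force'])
for n,f in(('scene','s'),('top','t')):
    im=snap(n,f+'7'); print(n,[q for q in yel(im) if 240<q[0][0]<300],[q for q in org(im) if 200<q[0][0]<340])
E
```

```text
[0.42364557 0.03531787 0.02137014] 21.999581158161163
scene [([272.47, 224.12], 34)] [([268.1, 194.5], [264, 191, 9, 8, 65])]
top [([284.26, 170.93], 46)] []
```

jog_arm([
  [[0,0,30],0,1],
  [[0,30,50],0,1],
  [[2,70,50],0.05,1],
  [[5,115,50],0.1,1],
  [[8,160,50],0.14,1],
  [[12,205,50],0.175,1],
  [[16,245,50],0.175,1],
  [[16,270,50],0.175,1],
  [[16,277,35],0.175,1],
  [[16,277,15],0.175,1],
  [[16,277,2],0.175,1],
  [[16,277,-6],0.175,1],
  [[16,277,-12],0.175,1],
  [[16,277,-18],0.175,1],
  [[16,277,-24],0.175,1],
  [[16,277,-30],0.175,1],
  [[16,277,-34],0.175,1],
  [[16,277,-34],0.175,1],
], newtons=12)

```text
time: 18.38
ee_pos: [0.4395, 0.3121, -0.0135]
tool_rot: [0.0, 0.999, 0.047, -0.0]
force: [-0.2, 1.0, -0.9]
finger_gap: 0.0222
grip_force: 12.0
```

```bash
python3 - <<'E'
from h import *
s=env.sense();print(s['ee_pos'],s['force'],s['ft_torque'],s['grip_force'],s['finger_gap'])
E
```

```text
[ 0.43950645  0.31211462 -0.01349484] [-0.1677751   0.95701099 -0.91893206] [-0.01828926  0.04123968 -0.02250096] 11.9999398291111 0.02217976576338422
```

jog_arm([
  [[0,0,0],0,0.7],
  [[0,0,0],0,0.6],
  [[0,0,0],0,0.5],
  [[0,0,0],0,0.5],
  [[0,0,15],0,0.5],
  [[0,0,60],0,0.2],
  [[0,0,115],0,0],
  [[60,-84,130],-0.05,0],
  [[100,-130,130],-0.1,0],
  [[130,-180,130],-0.15,0],
  [[165,-230,130],-0.175,0],
  [[190,-265,130],-0.175,0],
  [[208,-294,130],-0.175,0],
  [[208,-294,130],-0.175,0],
  [[208,-294,130],-0.175,0],
])

```text
time: 20.25
ee_pos: [0.6473, 0.0184, 0.1174]
tool_rot: [-0.0, 0.999, -0.04, -0.0]
force: [0.0, 0.6, 1.0]
finger_gap: 0.095
grip_force: 0.0
```

```bash
python3 - <<'E'
from h import *
s=env.sense();print(s['ee_pos'],s['tool_rot'],s['finger_gap'])
for n,f in(('scene','s'),('top','t')):
    im=snap(n,f+'8'); print(n,[q for q in yel(im) if 240<q[0][0]<300],[q for q in org(im) if (150<q[0][0]<215 if n=='top' else 320<q[0][0]<400)])
h=np.array([np.cos(.095),np.sin(.095),0]);G=np.array([.4395,.312,.010])
# predicted handle centre (20mm behind grip... -65..+25 => -20)
hc=G-.02*h; print(proj('top',hc+[0,0,.007]),proj('scene',hc+[0,0,.007]))
# blade brightness along tool axis in the top view
b=cv2.imread('pics/t8.png',0)
for d in(.05,.08,.11,.13,.14,.15): 
    q=proj('top',G+d*h)[0]; row=b[int(round(q[1])),int(q[0])-8:int(q[0])+9]; print(d,q.round(1),row)
E
```

```text
[0.64733612 0.01841843 0.11741167] [-2.63803650e-05  9.99189251e-01 -4.02595900e-02 -7.35518041e-05] 0.0950447964156231
scene [] [([370.9, 173.1], [363, 169, 17, 9, 68]), ([350.9, 198.8], [343, 190, 18, 19, 176]), ([395.5, 204.8], [389, 200, 14, 10, 52])]
top [] [([197.1, 122.6], [192, 117, 16, 14, 39]), ([173.9, 242.5], [168, 233, 12, 20, 198])]
[[174.30186787 250.2145833 ]] [[350.65232869 197.9875205 ]]
0.05 [173.3 224. ] [ 27  27  27  36  63 112 148 159 166 158 132  91  44  29  23  25  29]
0.08 [172.5 212.8] [ 31  29  28  31  47  94 133 156 162 162 142 103  57  18  29  29  23]
0.11 [171.8 201.8] [ 25  30  24  27  42  83 123 154 163 163 153 118  64  29  25  28  27]
0.13 [171.3 194.4] [ 25  18  29  30  58 102 140 155 159 158 131  84  44  30  33  15  24]
0.14 [171.  190.8] [22 30 31 27 29 43 56 60 62 67 56 43 40 25 27 25 25]
0.15 [170.8 187.1] [29 32 30 34 32 28 31 33 26 26 33 25 29 27 31 33 34]
```

The tool lies flat on the mat as predicted. Next I'll pinch the cover.

jog_arm([
  [[1,0,-30],0,0],
  [[1,0,-50],0,0],
  [[1,0,-60],0,0],
  [[1,0,-65],0,0],
  [[1,0,-65],0,0.3],
  [[1,0,-65],0,0.5],
  [[1,0,-65],0,1],
  [[1,0,-65],0,1],
  [[1,0,-65],0,1],
  [[1,0,-65],0,1],
], newtons=15)

```text
time: 21.6
ee_pos: [0.6489, 0.0181, 0.052]
tool_rot: [0.0, 0.999, -0.04, 0.0]
force: [0.6, -1.7, 0.6]
finger_gap: 0.0537
grip_force: 15.0
```

Gripped at 54 mm. Lifting gently straight up.

jog_arm([
  [[0,0,4],0,1],
  [[0,0,9],0,1],
  [[0,0,16],0,1],
  [[0,0,28],0,1],
  [[0,0,45],0,1],
  [[0,0,60],0,1],
  [[0,0,60],0,1],
], newtons=20)

```text
time: 22.48
ee_pos: [0.6494, 0.0182, 0.1136]
tool_rot: [0.0, 0.999, -0.04, 0.001]
force: [-0.2, -0.5, -0.5]
finger_gap: 0.0539
grip_force: 20.0
```

jog_arm([
  [[-15,-30,0],0,1],
  [[-35,-75,0],0.03,1],
  [[-58,-120,0],0.03,1],
  [[-80,-165,0],0.03,1],
  [[-102,-210,0],0.03,1],
  [[-125,-255,0],0.03,1],
  [[-140,-290,0],0.03,1],
  [[-146,-304,0],0.03,1],
  [[-146,-304,-30],0.03,1],
  [[-146,-304,-65],0.03,1],
  [[-146,-304,-90],0.03,1],
  [[-146,-304,-105],0.03,1],
  [[-146,-304,-112],0.03,1],
  [[-146,-304,-117],0.03,1],
  [[-146,-304,-121],0.03,1],
  [[-146,-304,-125],0.03,1],
  [[-146,-304,-125],0.03,1],
])

```text
time: 24.6
ee_pos: [0.5029, -0.2859, -0.013]
tool_rot: [0.0, 1.0, -0.025, 0.0]
force: [0.2, 0.3, 0.1]
finger_gap: 0.0539
grip_force: 20.0
```

jog_arm([
  [[0,0,0],0,0.4],
  [[0,0,0],0,0.35],
  [[0,0,0],0,0.27],
  [[0,0,0],0,0.27],
  [[0,0,0],0,0.27],
  [[0,0,10],0,0.27],
  [[0,0,30],0,0.27],
  [[0,0,80],0,0.27],
  [[0,0,130],0,0.27],
  [[-60,-60,160],0,0.27],
  [[-110,-110,170],0,0.27],
  [[-150,-160,170],0,0.27],
  [[-190,-200,170],0,0.27],
  [[-220,-240,170],0,0.27],
  [[-240,-280,170],0,0.27],
  [[-240,-280,170],0,0.27],
], newtons=20)

```text
time: 26.6
ee_pos: [0.2602, -0.5687, 0.1571]
tool_rot: [0.001, 1.0, -0.027, 0.0]
force: [-0.3, 0.2, 0.1]
finger_gap: 0.0695
grip_force: 0.0
```

```bash
python3 - <<'E'
from h import *
s=env.sense();print(s['ee_pos'],s['finger_gap'],s['time'])
yaw=-.05;h=np.array([np.cos(yaw),np.sin(yaw),0]);y=np.array([-h[1],h[0],0]);C=np.array([.503,-.286,.014])
for n,f in(('scene','s'),('top','t')):
    im=snap(n,f+'9')
    print(n,'yellow',[q for q in yel(im) if q[1]<80],'pred',proj(n,C-.041*h+[0,0,.010]))
    if n=='top':
        x0,y0=[int(v) for v in proj(n,C)[0]]
        m=cv2.inRange(cv2.cvtColor(im,cv2.COLOR_RGB2HSV),(0,0,0),(179,255,75))[y0-50:y0+50,x0-40:x0+40]
        k,l,st,c=cv2.connectedComponentsWithStats(m)
        print([(st[i].tolist(),(c[i]+[x0-40,y0-50]).round(1).tolist()) for i in range(1,k) if st[i,4]>80])
        print('pred cover',proj(n,[C+a*.045*h+b*.027*y+[0,0,.01] for a in(-1,1) for b in(-1,1)]).round(1).tolist(), proj(n,C+[0,0,.01]), x0-40,y0-50)
        t=cv2.imread('pics/t8.png')[:,:,::-1]
        print([q for q in org(im) if 150<q[0][0]<215])
E
```

```text
[ 0.26018658 -0.56869869  0.15714992] 0.06945300543462986 26.6
scene yellow [] pred [[164.05321613 220.06331418]]
top yellow [] pred [[401.9629629  233.36320125]]
[([11, 12, 59, 80, 564], [401.0, 235.0]), ([27, 33, 25, 36, 772], [400.2, 218.9])]
pred cover [[412.4, 235.4], [391.5, 234.4], [412.7, 201.1], [392.0, 200.1]] [[402.1511943  217.66111817]] 361 168
[([193.6, 125.3], [189, 117, 12, 18, 53]), ([174.3, 250.7], [168, 233, 13, 36, 366])]
```

```bash
python3 - <<'E'
from h import *
t=cv2.cvtColor(cv2.imread('pics/t9.png'),cv2.COLOR_BGR2HSV);print(t[228:240,402].tolist())
s=cv2.cvtColor(cv2.imread('pics/s9.png'),cv2.COLOR_BGR2HSV);print(s[212:228,164].tolist())
yaw=-.05;h=np.array([np.cos(yaw),np.sin(yaw),0]);y=np.array([-h[1],h[0],0]);C=np.array([.503,-.286,.014])
print('scene pred top corners',proj('scene',[C+a*.045*h+b*.027*y+[0,0,.01] for a in(-1,1) for b in(-1,1)]).round(1).tolist())
m=cv2.inRange(s,(0,0,0),(179,255,70))[200:270,125:200];k,l,st,c=cv2.connectedComponentsWithStats(m)
print([(st[i].tolist(),(c[i]+[125,200]).round(1).tolist()) for i in range(1,k) if st[i,4]>60])
E
```

```text
[[8, 29, 35], [20, 44, 35], [17, 139, 46], [21, 176, 77], [24, 209, 106], [23, 227, 117], [21, 183, 107], [12, 77, 76], [115, 113, 70], [111, 166, 77], [111, 161, 87], [112, 174, 82]]
[[107, 225, 103], [107, 220, 110], [110, 208, 130], [107, 255, 139], [109, 222, 147], [109, 198, 148], [113, 119, 137], [20, 50, 122], [23, 174, 154], [24, 243, 124], [23, 174, 72], [25, 100, 33], [8, 36, 28], [90, 24, 21], [165, 46, 22], [90, 20, 26]]
scene pred top corners [[155.1, 219.7], [173.3, 218.7], [150.9, 239.8], [170.3, 238.7]]
[([29, 20, 21, 23, 363], [163.8, 231.6])]
```

The yellow mark shows in both views within 1 px of where it would be with the cover flat on the tray floor. The tool is flat on the mat.

```bash
python3 -c "
from station import env
print(env.sign_off())"
```

```text
the job is handed in; nothing more can be done
None
```

The cover was levered off its latches and lies flat in the blue tray, the pry tool is back flat on the rubber mat, and the job is handed in at about 27 s; no verdict came back.

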